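Line up the ultrasonic reference blocks by height

ROBOT

A 6-joint arm with a two-finger parallel gripper is mounted at the origin on the work surface. World frame = base frame: x ahead of the robot, y to its left, z up, the work surface at z = 0. Lengths are in m, angles in degrees, forces in N, time in s.
With the tool pointing down it reaches from about 0.4 to 0.825 m from the base axis. Payload 7 kg.
Tool frame: the origin (TCP) lies between the finger pads; the fingertips stand 19 mm ahead of it and the grasp point (between the pads) is the TCP (r.finger_overhang is the distance from the TCP to the fingertips, in m); z points along the fingers, y is the direction in which the jaws open and shut (so a half turn about z gives the same grasp; the last joint's range is limited). The gripper opens to 88 mm and grips with 3 to 60 N. Pads are 19 mm wide; open, the fingers measure 130 mm over their backs; the gripper's body (78 mm by 193 mm) begins 47 mm behind the grasp point.
Start: joints at [-47.149, 20.546, 0.682, 0, -70.136, -16.507], TCP at [0.3, -0.605, 0.246] pointing down, gripper open.
Joint ranges: [-176.03, 176.03], [-82.01, 121.73], [-58.28, 71.71], [-173.87, 95.51], [-174.79, -0.11], [-173.66, 173.66]. Speed limits (degrees/s): [136.94, 136.94, 172.46, 180, 180, 180].

INTERFACE

Orientations are given as [roll, pitch, yaw] about the fixed x, y, z axes, in that order (R = Rz(yaw) Ry(pitch) Rx(roll)).
In Python, from plant import r, optics gives the robot as it stands. The module is installed in compiled form; this text tells all that it offers.
- The arm moves only by the tool step_arm, never from a script. Its argument "increments" is a list of rows, each an object of numbers: "tx", "ty", "tz": the shift along the world's x, y, z in mm; "ax", "ay", "az": the turn, a rotation vector about the world's x, y, z in degrees; "claw": the gripper command: -1 is shut, 1 is fully open, values between are in proportion. In form: [{"tx": .., "ty": .., "tz": .., "ax": .., "ay": .., "az": .., "claw": ..}, ...]. A call has 1 to 12 rows; each row shifts and turns the commanded pose from where the row before left it; what a row does not reach is not made up. A row lasts 1/10 s, in which the tool goes at most 50 mm and 8.59 degrees, less where a joint would pass 70% of its speed; a pose out of reach is approached as far as the arm can. A call with a gripper value outside its range is refused whole. The fingers move at their own pace and stop on an object; "newtons" is the grip in N (left out, the last holds). Time passes only in rows, so rows that do not move let the fingers close. It gives the time, the measured TCP pose, the force and the opening at its end, in the units of the state.
- r.get_state(): the state, without advancing time (a new reading comes with each control period).
- optics.capture(name): name is "side" or "top" or "wrist"; returns a dict with "image" (420x560x3 uint8, blue, green, red), "depth" (420x560 float32, m along the optical axis (not along the pixel's ray), 0 where there is no reading), "fx", "fy", "cx", "cy" (pixels), "R" (3x3) and "t" (3): a world point X has camera coordinates R X + t. Camera axes: x right, y down, z forward; pixel columns grow to the right and rows downward; lengths in m; the calibration is good to about 2 mm. The wrist camera is an equidistant fisheye: a pixel r from the principal point sees the ray r / f radians off the axis. A picture is of the moment at which its call begins.
- r.close_job(): hands the job in, once; it reports no verdict.
The state is a dict: "time_s": time; "joints": joint angles; "qd": joint speeds; "joint_torque": joint torques, N m; "tcp_pos": TCP position; "eef_rot": TCP orientation; "contact_force": force on the tool from outside, world axes, zero at the start; "moment": the same for the moment, N m; "gripper_width": finger opening in m.
Only numpy, scipy, OpenCV 4.12 (cv2) and the standard library are available. Lean on these libraries where they do the work, as an engineer would, in place of code of your own. Each camera call takes 0.05 s, during which the arm holds its last target. There are 200 camera calls.

TASK

Stand the four metal reference blocks on the four black rubber pads, one upright in the middle of each pad, in order of height: the tallest on the pad next to the small grey box with the two knobs, then each next shorter one, the shortest at the end by the jar. Leave the jar standing where it is.

Things in the scene. Friction and masses are not known exactly. Their poses are not given: they have to be found in the camera images.
- block_84: Loose plain bright metal cylinder (ultrasonic reference block), standing upright, 40 mm in diameter and 84 mm high, with a thin dark ring near its top; 286 g nominal. Origin: centre of its underside; z up along its axis.
- block_66: Loose plain bright metal cylinder (ultrasonic reference block), standing upright, 40 mm in diameter and 66 mm high, with a thin dark ring near its top; 224 g nominal. Origin: centre of its underside; z up along its axis.
- block_48: Loose plain bright metal cylinder (ultrasonic reference block), standing upright, 40 mm in diameter and 48 mm high, with a thin dark ring near its top; 163 g nominal. Origin: centre of its underside; z up along its axis.
- block_30: Loose plain bright metal cylinder (ultrasonic reference block), standing upright, 40 mm in diameter and 30 mm high, with a thin dark ring near its top; 102 g nominal. Origin: centre of its underside; z up along its axis.
- pad_a: One of four identical fixed round black rubber pads, 56 mm in diameter and 3 mm thick, lying on a fixed 6 mm thick aluminium strip (80 x 305 mm). Pads stand in a straight row along the strip, 75 mm apart. Origin: centre of the pad's underside; the pad's upper face is 3 mm above it, 9 mm above the table. Which of the pads lies where in the row varies.
- pad_b: One of four identical fixed round black rubber pads, 56 mm in diameter and 3 mm thick, lying on a fixed 6 mm thick aluminium strip (80 x 305 mm). Pads stand in a straight row along the strip, 75 mm apart. Origin: centre of the pad's underside; the pad's upper face is 3 mm above it, 9 mm above the table. Which of the pads lies where in the row varies.
- pad_c: One of four identical fixed round black rubber pads, 56 mm in diameter and 3 mm thick, lying on a fixed 6 mm thick aluminium strip (80 x 305 mm). Pads stand in a straight row along the strip, 75 mm apart. Origin: centre of the pad's underside; the pad's upper face is 3 mm above it, 9 mm above the table. Which of the pads lies where in the row varies.
- pad_d: One of four identical fixed round black rubber pads, 56 mm in diameter and 3 mm thick, lying on a fixed 6 mm thick aluminium strip (80 x 305 mm). Pads stand in a straight row along the strip, 75 mm apart. Origin: centre of the pad's underside; the pad's upper face is 3 mm above it, 9 mm above the table. Which of the pads lies where in the row varies.
- switch_box: Small fixed grey box, 60 x 70 mm and 42 mm high, with two black knobs on top (14 mm high, so 56 mm in all). It stands on the table in line with the row of pads, at one end of it or the other, 92.5 mm from the nearest pad's centre. Origin: centre of its underside.
- jar: Loose closed round jar of couplant with a white cap, 56 mm in diameter and 55 mm high, standing on the table at the other end of the row, 92.5 mm from the nearest pad's centre; a bystander. Origin: centre of its underside; z up.
Things that resemble listed ones, but are neither listed nor needed, are in the scene too. What is shaped like the block_66 but green is not meant. Leave any pink look-alike of the switch_box alone.

How it is judged:
By the outcome, as a careful person would: the job done as asked, in the order asked, and still so for the second after the job is handed in, with the robot touching nothing.
It also fails if it takes over 102 s, if anything falls off the work surface, if the arm or the gripper's body presses on something with over 40 N, if the wrist force passes 120 N, or if a joint passes its speed limit or range.

## Working session

There is one attempt and no reset: what is moved stays moved. The work goes in short steps, Python scripts to look and compute and a tool call to move; the robot and the scene stay as the last step left them, time stands still between calls to the robot, and variables do not carry over. Pictures are saved under pics/ and viewed, about 12 in all and at most 16, crops included, and the job is handed in when it is done.

Besides the shell and the picture viewer there is one more tool, called after "Emit:" by a JSON object that holds its "fn" and its "kwargs", one argument or row to a line. step_arm: Moves the arm, as the interface text tells. Its arguments: {"type":"object","properties":{"increments":{"type":"array","items":{"type":"object","properties":{"tx":{"type":"number"},"ty":{"type":"number"},"tz":{"type":"number"},"ax":{"type":"number"},"ay":{"type":"number"},"az":{"type":"number"},"claw":{"type":"number"}}}},"newtons":{"type":"number"}},"required":["increments"]}

```bash
mkdir -p pics; cat > h.py <<'E'
from plant import r, optics
import numpy as np, cv2
def ray(c,u,v,z):
    R=np.array(c["R"]);t=np.array(c["t"]);o=-R.T@t
    d=R.T@np.array([(u-c["cx"])/c["fx"],(v-c["cy"])/c["fy"],1])
    return o+d*(z-o[2])/d[2]
def pts(c):
    R=np.array(c["R"]);t=np.array(c["t"]);d=c["depth"]
    v,u=np.indices(d.shape)
    P=np.stack([(u-c["cx"])/c["fx"]*d,(v-c["cy"])/c["fy"]*d,d],-1)
    return (P-t)@R
E
python3 - <<'E'
from h import *
print(r.get_state()["time_s"])
for n in("top","side"):
    c=optics.capture(n);cv2.imwrite(f"pics/{n}0.png",c["image"]);np.save(f"{n}0.npy",c,allow_pickle=True)
    print(n,c["fx"],-np.array(c["R"]).T@c["t"])
E
```

```text
0.0
top 541.96755834321 [0.38313975 0.04005839 1.09588142]
side 449.60847201818297 [0.15404192 0.7464842  0.59872522]
```

View pics/top0.png

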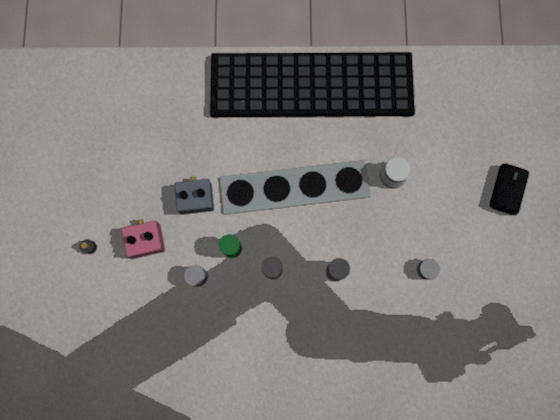

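View pics/side0.png

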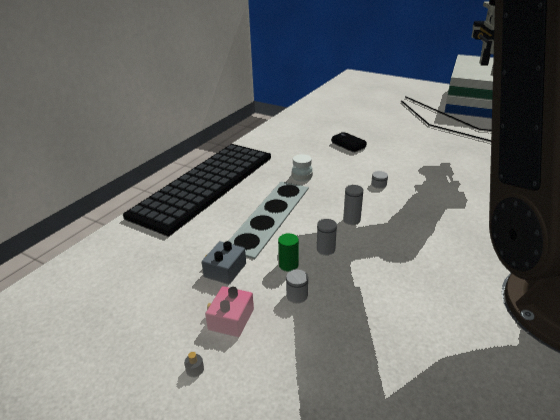

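The top view shows grey blocks at (195,275), (272,267), (338,269) and (429,268). The green decoy is at (230,245), the grey box at (194,194), the pink decoy at (143,239), the jar at (397,170), and the pads at (240,192), (276,188), (312,184) and (348,180). From the side view, the blocks at (297,285), (327,237), (353,204) and (380,180) look like 48, 66, 84 and 30 in that order. I'll measure these next.

```bash
python3 - <<'E'
from h import *
c=np.load("top0.npy",allow_pickle=True).item();P=pts(c)
for n,u,v in[("L",195,275),("2",272,267),("3",338,269),("R",429,268),("green",230,245),("jar",397,170),("box",194,194),("pink",143,239)]:
    q=P[v-25:v+26,u-25:u+26].reshape(-1,3)
    z=np.median(P[v-3:v+4,u-3:u+4,2]); m=abs(q[:,2]-z)<.004
    uu,vv=np.meshgrid(np.arange(u-25,u+26),np.arange(v-25,v+26))
    (x,y),rad=cv2.minEnclosingCircle(np.c_[uu.ravel()[m],vv.ravel()[m]].astype(np.float32))
    a=q[m]; print(n,"z",z.round(4),"mean",a.mean(0).round(4),"ext",np.ptp(a,axis=0).round(4)[:2],"circ",x,y,rad,ray(c,x,y,z)[:2].round(4))
g=c["image"].max(2)
m=((g<45)*255).astype(np.uint8)
for k in cv2.findContours(m[150:215,215:370].copy(),cv2.RETR_EXTERNAL,cv2.CHAIN_APPROX_NONE)[0]:
    if cv2.contourArea(k)>200:
        (x,y),ax,_=cv2.fitEllipse(k);x+=215;y+=150
        print("pad",x,y,ax,ray(c,x,y,.009)[:2].round(4),"depth z",P[int(y),int(x),2])
print("table z",np.median(P[300:400,400:500,2]))
s=np.load("side0.npy",allow_pickle=True).item();S=pts(s)
for u,v in[(297,285),(327,237),(353,204),(380,180)]:
    q=S[v-40:v+40,u-12:u+13].reshape(-1,3);q=q[q[:,2]>.015];print("side",u,np.percentile(q[:,2],99).round(4),np.median(q,axis=0).round(3))
cr=cv2.resize(c["image"][150:290,160:450],None,fx=2.6,fy=2.6,interpolation=cv2.INTER_CUBIC);cv2.imwrite("pics/crop.png",cr)
E
```

```text
L z 0.0477 mean [0.4492 0.2147 0.0477] ext [0.0384 0.04  ] circ 194.54762268066406 275.484130859375 10.5618314743042 [0.4492 0.2143]
2 z 0.0656 mean [0.4632 0.0647 0.0656] ext [0.0384 0.0381] circ 272.0 267.0 10.440406799316406 [0.4631 0.0648]
3 z 0.0833 mean [ 0.4579 -0.0606  0.0833] ext [0.0393 0.0378] circ 339.1666564941406 268.6666564941406 10.807768821716309 [ 0.4578 -0.0608]
R z 0.0289 mean [ 0.4606 -0.2442  0.029 ] ext [0.0375 0.0391] circ 429.7025451660156 268.7109680175781 10.41163444519043 [ 0.4606 -0.2439]
green z 0.0657 mean [0.5066 0.1469 0.0657] ext [0.0387 0.0385] circ 229.0833282470703 244.7083282470703 10.46872615814209 [0.5061 0.1467]
jar z 0.0543 mean [ 0.6555 -0.1846  0.0544] ext [0.0488 0.0484] circ 397.85809326171875 169.2601318359375 12.533557891845703 [ 0.6556 -0.1847]
box z 0.0423 mean [0.6086 0.2216 0.0417] ext [0.0654 0.0732] circ 193.0 195.0 21.931812286376953 [0.6087 0.222 ]
pink z 0.0421 mean [0.5217 0.3211 0.0418] ext [0.0712 0.0784] circ 141.0 239.0 22.803607940673828 [0.5213 0.3218]
pad 239.82966423034668 192.43446350097656 (24.645231246948242, 24.80432891845703) [0.6206 0.1318] depth z 0.0078283769632661
pad 276.18434143066406 188.12508392333984 (24.364625930786133, 24.929094314575195) [0.6291 0.0572] depth z 0.007791809704720359
pad 312.3868103027344 183.95182418823242 (24.09221076965332, 24.96824836730957) [ 0.6374 -0.0173] depth z 0.006654486480361195
pad 348.4393615722656 179.72795486450195 (23.760692596435547, 25.324485778808594) [ 0.6459 -0.0917] depth z 0.007240265783812605
table z -0.0009593271285080007
side 297 0.5192 [0.454 0.216 0.044]
side 327 0.5987 [0.458 0.079 0.054]
side 353 0.5987 [ 0.454 -0.045  0.061]
side 380 0.5987 [ 0.459 -0.233  0.029]
```

View pics/crop.png

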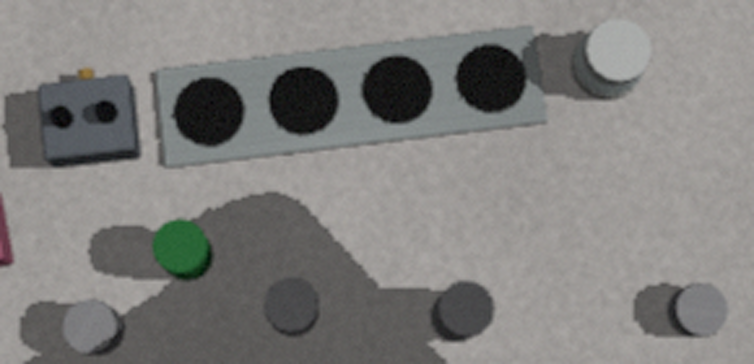

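Heights confirm the order: block_84 at (0.458,-0.061), block_66 at (0.463,0.065), block_48 at (0.449,0.214) and block_30 at (0.461,-0.244). Pad P1, by the grey box, is at (0.621,0.132). The crop shows all four are bare metal; the green block at crop (182,248) is excluded.

```bash
python3 - <<'E'
from h import *
s=r.get_state();print({k:s[k] for k in("tcp_pos","eef_rot","contact_force","gripper_width","joints")},r.finger_overhang)
E
```

```text
{'tcp_pos': array([ 0.29932581, -0.6045605 ,  0.24469595]), 'eef_rot': array([ 1.79913395e+02, -8.83942092e-03, -1.53662312e+02]), 'contact_force': array([-0.89126335, -0.36267156, -0.65034729]), 'gripper_width': 0.08749768271749842, 'joints': array([-4.71504197e+01,  2.05899022e+01,  6.39918890e-01, -1.71606046e-02,
       -7.01355634e+01, -1.65060555e+01])} 0.019
```

Emit:
{"fn": "step_arm", "kwargs": {
  "increments": [
    {"tx":13.2,"ty":45.3,"az":5.84,"claw":1},
    {"tx":13.2,"ty":45.3,"az":5.84},
    {"tx":13.2,"ty":45.3,"az":5.84},
    {"tx":13.2,"ty":45.3,"az":5.84},
    {"tx":13.2,"ty":45.3,"az":5.84},
    {"tx":13.2,"ty":45.3,"az":5.84},
    {"tx":13.2,"ty":45.3,"az":5.84},
    {"tx":13.2,"ty":45.3,"az":5.84},
    {"tx":13.2,"ty":45.3,"az":5.84},
    {"tx":13.2,"ty":45.3,"az":5.84},
    {"tx":13.2,"ty":45.3,"az":5.84},
    {"tx":13.2,"ty":45.3,"az":5.84}
  ],
  "newtons": 30
}}

```text
$.increments[0]: bad value
```

Emit:
{"fn": "step_arm", "kwargs": {
  "increments": [
    {},
    {},
    {}
  ]
}}

```text
$.increments[0]: bad value
```

```bash
python3 - <<'E'
from h import *
c=optics.capture("wrist");cv2.imwrite("pics/w1.png",c["image"]);np.save("w1.npy",c,allow_pickle=True)
print(c["fx"],c["cx"],c["cy"],np.array(c["R"]).round(3),-np.array(c["R"]).T@c["t"],r.get_state()["joints"])
E
```

```text
325.19226210127806 277.05689233521093 206.59112302596657 [[-0.444  0.896  0.002]
 [ 0.864  0.428  0.266]
 [ 0.237  0.12  -0.964]] [ 0.23635983 -0.63699958  0.38342983] [-4.71495213e+01  2.05817991e+01  6.47979909e-01 -1.05281509e-02
 -7.01366783e+01 -1.65071961e+01]
```

View pics/w1.png

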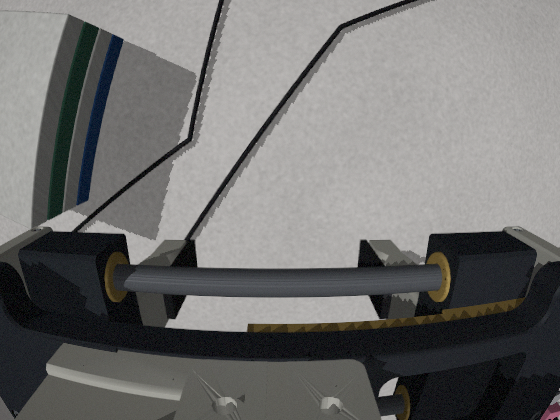

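The moves were refused because every row needs all seven fields, so the arm is still at the start. The wrist view shows only the books, wires and jaws.

Emit:
{"fn": "step_arm", "kwargs": {
  "increments": [
    {"tx":13.2,"ty":45.3,"tz":0,"ax":0,"ay":0,"az":5.84,"claw":1},
    {"tx":13.2,"ty":45.3,"tz":0,"ax":0,"ay":0,"az":5.84,"claw":1},
    {"tx":13.2,"ty":45.3,"tz":0,"ax":0,"ay":0,"az":5.84,"claw":1},
    {"tx":13.2,"ty":45.3,"tz":0,"ax":0,"ay":0,"az":5.84,"claw":1},
    {"tx":13.2,"ty":45.3,"tz":0,"ax":0,"ay":0,"az":5.84,"claw":1},
    {"tx":13.2,"ty":45.3,"tz":0,"ax":0,"ay":0,"az":5.84,"claw":1},
    {"tx":13.2,"ty":45.3,"tz":0,"ax":0,"ay":0,"az":5.84,"claw":1},
    {"tx":13.2,"ty":45.3,"tz":0,"ax":0,"ay":0,"az":5.84,"claw":1},
    {"tx":13.2,"ty":45.3,"tz":0,"ax":0,"ay":0,"az":5.84,"claw":1},
    {"tx":13.2,"ty":45.3,"tz":0,"ax":0,"ay":0,"az":5.84,"claw":1},
    {"tx":13.2,"ty":45.3,"tz":0,"ax":0,"ay":0,"az":5.84,"claw":1},
    {"tx":13.2,"ty":45.3,"tz":0,"ax":0,"ay":0,"az":5.84,"claw":1}
  ],
  "newtons": 30
}}

```text
time_s: 1.35
tcp_pos: [0.4579, -0.0593, 0.2458]
eef_rot: [-180.0, 0.0, -83.3]
contact_force: [1.7, -0.2, 0.8]
gripper_width: 0.0876
```

Emit:
{"fn": "step_arm", "kwargs": {
  "increments": [
    {"tx":0,"ty":0,"tz":0,"ax":0,"ay":0,"az":0,"claw":1},
    {"tx":0,"ty":0,"tz":0,"ax":0,"ay":0,"az":0,"claw":1},
    {"tx":0,"ty":0,"tz":0,"ax":0,"ay":0,"az":0,"claw":1}
  ]
}}

```text
time_s: 1.65
tcp_pos: [0.4575, -0.0617, 0.2454]
eef_rot: [180.0, -0.0, -83.6]
contact_force: [0.2, -0.1, 0.5]
gripper_width: 0.0875
```

```bash
python3 - <<'E'
from h import *
c=optics.capture("wrist");cv2.imwrite("pics/w2.png",c["image"]);np.save("w2.npy",c,allow_pickle=True)
print(np.array(c["R"]).round(3),-np.array(c["R"]).T@c["t"],r.get_state()["joints"].round(1))
E
```

```text
[[-0.994 -0.112 -0.001]
 [-0.108  0.958  0.265]
 [-0.028  0.263 -0.964]] [ 0.46604047 -0.1330229   0.3840866 ] [ 16.8  -0.  -25.   -0.  -65.  -10.5]
```

View pics/w2.png

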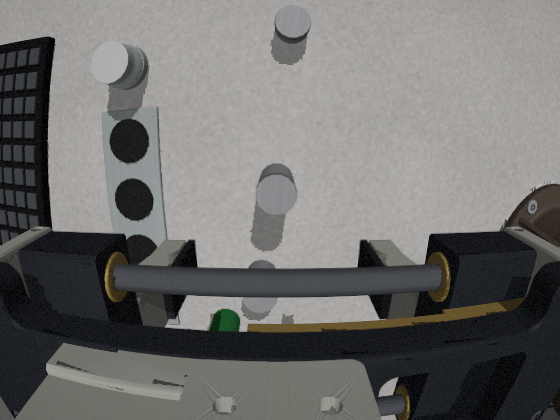

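The wrist view shows block_84's top at (276,190), block_30 at (292,22), the jar at (120,65), and pads P4 at (130,141) and P3 at (133,200). I'll use it to cross-check positions.

```bash
cat >> h.py <<'E'
def wray(c,u,v,z):
    K=np.array([[c["fx"],0,c["cx"]],[0,c["fy"],c["cy"]],[0,0,1.]])
    p=cv2.fisheye.undistortPoints(np.array([[[u,v]]],np.float64),K,np.zeros(4))[0,0]
    R=np.array(c["R"]);o=-R.T@c["t"];d=R.T@np.r_[p,1]
    return o+d*(z-o[2])/d[2]
E
python3 - <<'E'
from h import *
c=np.load("w2.npy",allow_pickle=True).item()
g=c["image"].max(2);m=((g<45)*255).astype(np.uint8)[110:228,100:165]
for k in cv2.findContours(m,cv2.RETR_EXTERNAL,cv2.CHAIN_APPROX_NONE)[0]:
    if cv2.contourArea(k)>400:
        (x,y),ax,_=cv2.fitEllipse(k);print("pad",x+100,y+110,ax,wray(c,x+100,y+110,.009)[:2].round(4))
d=c["depth"]; o=-np.array(c["R"]).T@c["t"]; R=np.array(c["R"])
for n,u,v,h in[("84",276,190,.084),("30",292,22,.030)]:
    y0=max(0,v-25);w=d[y0:v+26,u-25:u+26]
    # height per pixel
    H=np.full(w.shape,-1.);X=np.zeros(w.shape+(2,))
    for i in range(w.shape[0]):
        for j in range(w.shape[1]):
            a=wray(c,u-25+j,y0+i,0)-o; a=a/(R[2]@a); q=o+a*w[i,j];H[i,j]=q[2];X[i,j]=q[:2]
    k=abs(H-h)<.004; (cy,cx),rad=cv2.minEnclosingCircle(X[k].astype(np.float32)*1000)
    print(n,k.sum(),X[k].mean(0).round(4),cy,cx,rad)
E
```

```text
pad 133.73873138427734 199.119384765625 (35.66626739501953, 40.940303802490234) [ 0.6373 -0.02  ]
pad 128.79101181030273 140.50698280334473 (37.22626495361328, 42.58213806152344) [ 0.6459 -0.0941]
84 1328 [ 0.4594 -0.0631] 459.3135681152344 -62.720184326171875 19.96261215209961
30 943 [ 0.4624 -0.2449] 462.0795593261719 -245.47052001953125 20.03326988220215
```

The cameras agree to about 2 mm, and the pad-to-block offsets agree to under 1 mm. Next is grasping block_84.

Emit:
{"fn": "step_arm", "kwargs": {
  "increments": [
    {"tx":0.5,"ty":0,"tz":-45,"ax":0,"ay":0,"az":0,"claw":1},
    {"tx":0.5,"ty":0,"tz":-45,"ax":0,"ay":0,"az":0,"claw":1},
    {"tx":0,"ty":0,"tz":-45,"ax":0,"ay":0,"az":0,"claw":1},
    {"tx":0,"ty":0,"tz":-45,"ax":0,"ay":0,"az":0,"claw":1},
    {"tx":0,"ty":0,"tz":-20,"ax":0,"ay":0,"az":0,"claw":1},
    {"tx":0,"ty":0,"tz":0,"ax":0,"ay":0,"az":0,"claw":1},
    {"tx":0,"ty":0,"tz":0,"ax":0,"ay":0,"az":0,"claw":1}
  ],
  "newtons": 30
}}

```text
time_s: 2.4
tcp_pos: [0.4591, -0.0622, 0.0459]
eef_rot: [180.0, -0.0, -83.7]
contact_force: [0.5, 0.5, 0.4]
gripper_width: 0.0878
```

Emit:
{"fn": "step_arm", "kwargs": {
  "increments": [
    {"tx":0,"ty":0,"tz":0,"ax":0,"ay":0,"az":0,"claw":-1},
    {"tx":0,"ty":0,"tz":0,"ax":0,"ay":0,"az":0,"claw":-1},
    {"tx":0,"ty":0,"tz":0,"ax":0,"ay":0,"az":0,"claw":-1},
    {"tx":0,"ty":0,"tz":0,"ax":0,"ay":0,"az":0,"claw":-1},
    {"tx":0,"ty":0,"tz":0,"ax":0,"ay":0,"az":0,"claw":-1},
    {"tx":0,"ty":0,"tz":0,"ax":0,"ay":0,"az":0,"claw":-1},
    {"tx":0,"ty":0,"tz":0,"ax":0,"ay":0,"az":0,"claw":-1},
    {"tx":0,"ty":0,"tz":0,"ax":0,"ay":0,"az":0,"claw":-1}
  ],
  "newtons": 30
}}

```text
time_s: 3.2
tcp_pos: [0.4588, -0.0612, 0.0456]
eef_rot: [180.0, -0.0, -83.6]
contact_force: [-0.7, 0.7, 2.7]
gripper_width: 0.0394
```

Emit:
{"fn": "step_arm", "kwargs": {
  "increments": [
    {"tx":0,"ty":0,"tz":20,"ax":0,"ay":0,"az":0,"claw":-1},
    {"tx":0,"ty":0,"tz":40,"ax":0,"ay":0,"az":0,"claw":-1},
    {"tx":0,"ty":0,"tz":40,"ax":0,"ay":0,"az":0,"claw":-1},
    {"tx":20,"ty":22.6,"tz":0,"ax":0,"ay":0,"az":0,"claw":-1},
    {"tx":28,"ty":34,"tz":0,"ax":0,"ay":0,"az":0,"claw":-1},
    {"tx":28,"ty":34,"tz":0,"ax":0,"ay":0,"az":0,"claw":-1},
    {"tx":28,"ty":34,"tz":0,"ax":0,"ay":0,"az":0,"claw":-1},
    {"tx":28,"ty":34,"tz":0,"ax":0,"ay":0,"az":0,"claw":-1},
    {"tx":20,"ty":24,"tz":0,"ax":0,"ay":0,"az":0,"claw":-1},
    {"tx":10,"ty":10,"tz":0,"ax":0,"ay":0,"az":0,"claw":-1},
    {"tx":0,"ty":0,"tz":-40,"ax":0,"ay":0,"az":0,"claw":-1},
    {"tx":0,"ty":0,"tz":0,"ax":0,"ay":0,"az":0,"claw":-1}
  ]
}}

```text
time_s: 4.4
tcp_pos: [0.617, 0.13, 0.0999]
eef_rot: [179.4, -0.1, -83.7]
contact_force: [-1.3, -1.1, -5.3]
gripper_width: 0.0392
```

```bash
python3 - <<'E'
from h import *
c=optics.capture("side");cv2.imwrite("pics/s1.png",c["image"])
s=r.get_state();print(s["tcp_pos"],s["contact_force"],s["gripper_width"])
E
```

```text
[0.61817477 0.12997877 0.10247112] [ 0.2614905  -0.04705146 -2.43428509] 0.03969485152273385
```

View pics/s1.png

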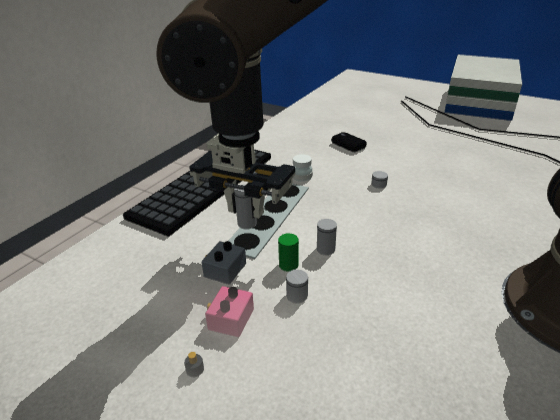

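Block_84 hangs upright above P1 at about (246,210) in the side view. I'll correct x by +2 mm and lower it.

Emit:
{"fn": "step_arm", "kwargs": {
  "increments": [
    {"tx":2.5,"ty":1,"tz":-20,"ax":0,"ay":0,"az":0,"claw":-1},
    {"tx":0,"ty":0,"tz":-15,"ax":0,"ay":0,"az":0,"claw":-1},
    {"tx":0,"ty":0,"tz":-7,"ax":0,"ay":0,"az":0,"claw":-1},
    {"tx":0,"ty":0,"tz":0,"ax":0,"ay":0,"az":0,"claw":-1},
    {"tx":0,"ty":0,"tz":0,"ax":0,"ay":0,"az":0,"claw":-1}
  ]
}}

```text
time_s: 4.95
tcp_pos: [0.6239, 0.1323, 0.0648]
eef_rot: [-179.9, 0.0, -83.6]
contact_force: [-0.5, -0.7, -2.9]
gripper_width: 0.0398
```

Emit:
{"fn": "step_arm", "kwargs": {
  "increments": [
    {"tx":-2.5,"ty":-1,"tz":-5,"ax":0,"ay":0,"az":0,"claw":-1},
    {"tx":0,"ty":0,"tz":-3,"ax":0,"ay":0,"az":0,"claw":-1},
    {"tx":0,"ty":0,"tz":0,"ax":0,"ay":0,"az":0,"claw":-1},
    {"tx":0,"ty":0,"tz":0,"ax":0,"ay":0,"az":0,"claw":-1},
    {"tx":0,"ty":0,"tz":0,"ax":0,"ay":0,"az":0,"claw":-1}
  ]
}}

```text
time_s: 5.45
tcp_pos: [0.621, 0.1314, 0.0557]
eef_rot: [-180.0, 0.0, -83.6]
contact_force: [-0.2, 0.3, -2.5]
gripper_width: 0.0397
```

Emit:
{"fn": "step_arm", "kwargs": {
  "increments": [
    {"tx":0,"ty":0,"tz":-1,"ax":0,"ay":0,"az":0,"claw":-1},
    {"tx":0,"ty":0,"tz":0,"ax":0,"ay":0,"az":0,"claw":-1},
    {"tx":0,"ty":0,"tz":0,"ax":0,"ay":0,"az":0,"claw":-1}
  ]
}}

```text
time_s: 5.75
tcp_pos: [0.6211, 0.1314, 0.0547]
eef_rot: [-180.0, 0.0, -83.6]
contact_force: [1.5, 0.8, -2.8]
gripper_width: 0.0396
```

Still hanging (Fz ≈ -2.8 N, which is its weight), so I'll go down slightly more.

Emit:
{"fn": "step_arm", "kwargs": {
  "increments": [
    {"tx":0,"ty":0,"tz":-1,"ax":0,"ay":0,"az":0,"claw":-1},
    {"tx":0,"ty":0,"tz":0,"ax":0,"ay":0,"az":0,"claw":-1},
    {"tx":0,"ty":0,"tz":0,"ax":0,"ay":0,"az":0,"claw":-1}
  ]
}}

```text
time_s: 6.05
tcp_pos: [0.6211, 0.1314, 0.0546]
eef_rot: [-180.0, 0.0, -83.6]
contact_force: [-2.7, -0.4, 5.4]
gripper_width: 0.04
```

Emit:
{"fn": "step_arm", "kwargs": {
  "increments": [
    {"tx":0,"ty":0,"tz":0,"ax":0,"ay":0,"az":0,"claw":1},
    {"tx":0,"ty":0,"tz":0,"ax":0,"ay":0,"az":0,"claw":1},
    {"tx":0,"ty":0,"tz":0,"ax":0,"ay":0,"az":0,"claw":1},
    {"tx":0,"ty":0,"tz":0,"ax":0,"ay":0,"az":0,"claw":1},
    {"tx":0,"ty":0,"tz":30,"ax":0,"ay":0,"az":0,"claw":1},
    {"tx":0,"ty":0,"tz":50,"ax":0,"ay":0,"az":0,"claw":1},
    {"tx":0,"ty":0,"tz":50,"ax":0,"ay":0,"az":0,"claw":1},
    {"tx":-40,"ty":-17,"tz":0,"ax":0,"ay":0,"az":0,"claw":1},
    {"tx":-40,"ty":-17,"tz":0,"ax":0,"ay":0,"az":0,"claw":1},
    {"tx":-40,"ty":-17,"tz":0,"ax":0,"ay":0,"az":0,"claw":1},
    {"tx":-36.6,"ty":-16,"tz":0,"ax":0,"ay":0,"az":0,"claw":1},
    {"tx":0,"ty":0,"tz":0,"ax":0,"ay":0,"az":0,"claw":1}
  ]
}}

```text
time_s: 7.25
tcp_pos: [0.46, 0.0623, 0.1837]
eef_rot: [179.9, 0.0, -83.6]
contact_force: [1.2, 0.4, 0.5]
gripper_width: 0.0878
```

Emit:
{"fn": "step_arm", "kwargs": {
  "increments": [
    {"tx":0,"ty":0,"tz":0,"ax":0,"ay":0,"az":0,"claw":1},
    {"tx":0,"ty":0,"tz":0,"ax":0,"ay":0,"az":0,"claw":1}
  ]
}}

```text
time_s: 7.45
tcp_pos: [0.4651, 0.0647, 0.1839]
eef_rot: [-179.9, 0.0, -83.6]
contact_force: [0.1, -0.3, -0.1]
gripper_width: 0.0876
```

Emit:
{"fn": "step_arm", "kwargs": {
  "increments": [
    {"tx":0,"ty":0,"tz":-45,"ax":0,"ay":0,"az":0,"claw":1},
    {"tx":0,"ty":0,"tz":-45,"ax":0,"ay":0,"az":0,"claw":1},
    {"tx":0,"ty":0,"tz":-40,"ax":0,"ay":0,"az":0,"claw":1},
    {"tx":0,"ty":0,"tz":-14,"ax":0,"ay":0,"az":0,"claw":1},
    {"tx":0,"ty":0,"tz":0,"ax":0,"ay":0,"az":0,"claw":1},
    {"tx":0,"ty":0,"tz":0,"ax":0,"ay":0,"az":0,"claw":1},
    {"tx":0,"ty":0,"tz":0,"ax":0,"ay":0,"az":0,"claw":-1},
    {"tx":0,"ty":0,"tz":0,"ax":0,"ay":0,"az":0,"claw":-1},
    {"tx":0,"ty":0,"tz":0,"ax":0,"ay":0,"az":0,"claw":-1},
    {"tx":0,"ty":0,"tz":0,"ax":0,"ay":0,"az":0,"claw":-1},
    {"tx":0,"ty":0,"tz":0,"ax":0,"ay":0,"az":0,"claw":-1},
    {"tx":0,"ty":0,"tz":0,"ax":0,"ay":0,"az":0,"claw":-1}
  ]
}}

```text
time_s: 8.65
tcp_pos: [0.4644, 0.0643, 0.0397]
eef_rot: [-180.0, 0.0, -83.6]
contact_force: [-0.2, -0.2, 0.7]
gripper_width: 0.0453
```

Emit:
{"fn": "step_arm", "kwargs": {
  "increments": [
    {"tx":0,"ty":0,"tz":0,"ax":0,"ay":0,"az":0,"claw":-1}
  ]
}}

```text
time_s: 8.75
tcp_pos: [0.4642, 0.0643, 0.0396]
eef_rot: [180.0, -0.0, -83.6]
contact_force: [-0.9, -0.4, 1.5]
gripper_width: 0.0396
```

Emit:
{"fn": "step_arm", "kwargs": {
  "increments": [
    {"tx":0,"ty":0,"tz":10,"ax":0,"ay":0,"az":0,"claw":-1},
    {"tx":0,"ty":0,"tz":35,"ax":0,"ay":0,"az":0,"claw":-1},
    {"tx":0,"ty":0,"tz":35,"ax":0,"ay":0,"az":0,"claw":-1},
    {"tx":20,"ty":-1.6,"tz":0,"ax":0,"ay":0,"az":0,"claw":-1},
    {"tx":40,"ty":-2,"tz":0,"ax":0,"ay":0,"az":0,"claw":-1},
    {"tx":40,"ty":-2,"tz":0,"ax":0,"ay":0,"az":0,"claw":-1},
    {"tx":40,"ty":-2,"tz":0,"ax":0,"ay":0,"az":0,"claw":-1},
    {"tx":25,"ty":0,"tz":0,"ax":0,"ay":0,"az":0,"claw":-1},
    {"tx":0,"ty":0,"tz":0,"ax":0,"ay":0,"az":0,"claw":-1},
    {"tx":0,"ty":0,"tz":-35,"ax":0,"ay":0,"az":0,"claw":-1},
    {"tx":0,"ty":0,"tz":-20,"ax":0,"ay":0,"az":0,"claw":-1},
    {"tx":0,"ty":0,"tz":-10,"ax":0,"ay":0,"az":0,"claw":-1}
  ]
}}

```text
time_s: 9.95
tcp_pos: [0.6273, 0.0562, 0.0526]
eef_rot: [179.8, -0.0, -83.6]
contact_force: [-0.1, -0.1, -3.1]
gripper_width: 0.0393
```

Emit:
{"fn": "step_arm", "kwargs": {
  "increments": [
    {"tx":0,"ty":0,"tz":-3,"ax":0,"ay":0,"az":0,"claw":-1},
    {"tx":0,"ty":0,"tz":0,"ax":0,"ay":0,"az":0,"claw":-1},
    {"tx":0,"ty":0,"tz":0,"ax":0,"ay":0,"az":0,"claw":-1},
    {"tx":0,"ty":0,"tz":0,"ax":0,"ay":0,"az":0,"claw":-1}
  ]
}}

```text
time_s: 10.35
tcp_pos: [0.63, 0.057, 0.0528]
eef_rot: [-179.9, 0.0, -83.6]
contact_force: [0.2, -0.3, -3.4]
gripper_width: 0.0399
```

Emit:
{"fn": "step_arm", "kwargs": {
  "increments": [
    {"tx":0,"ty":0,"tz":-3,"ax":0,"ay":0,"az":0,"claw":-1},
    {"tx":0,"ty":0,"tz":0,"ax":0,"ay":0,"az":0,"claw":-1},
    {"tx":0,"ty":0,"tz":-1,"ax":0,"ay":0,"az":0,"claw":-1},
    {"tx":0,"ty":0,"tz":0,"ax":0,"ay":0,"az":0,"claw":-1},
    {"tx":0,"ty":0,"tz":0,"ax":0,"ay":0,"az":0,"claw":-1}
  ]
}}

```text
time_s: 10.85
tcp_pos: [0.6295, 0.0568, 0.0487]
eef_rot: [-180.0, -0.0, -83.6]
contact_force: [-4.4, 0.6, 6.3]
gripper_width: 0.0396
```

Emit:
{"fn": "step_arm", "kwargs": {
  "increments": [
    {"tx":0,"ty":0,"tz":0,"ax":0,"ay":0,"az":0,"claw":1},
    {"tx":0,"ty":0,"tz":0,"ax":0,"ay":0,"az":0,"claw":1},
    {"tx":0,"ty":0,"tz":0,"ax":0,"ay":0,"az":0,"claw":1},
    {"tx":0,"ty":0,"tz":0,"ax":0,"ay":0,"az":0,"claw":1},
    {"tx":0,"ty":0,"tz":30,"ax":0,"ay":0,"az":0,"claw":1},
    {"tx":0,"ty":0,"tz":50,"ax":0,"ay":0,"az":0,"claw":1},
    {"tx":0,"ty":0,"tz":50,"ax":0,"ay":0,"az":0,"claw":1},
    {"tx":-35.8,"ty":31.4,"tz":0,"ax":0,"ay":0,"az":0,"claw":1},
    {"tx":-35.8,"ty":31.4,"tz":0,"ax":0,"ay":0,"az":0,"claw":1},
    {"tx":-35.8,"ty":31.4,"tz":0,"ax":0,"ay":0,"az":0,"claw":1},
    {"tx":-35.8,"ty":31.4,"tz":0,"ax":0,"ay":0,"az":0,"claw":1},
    {"tx":-35.8,"ty":31.4,"tz":0,"ax":0,"ay":0,"az":0,"claw":1}
  ]
}}

```text
time_s: 12.05
tcp_pos: [0.4489, 0.2146, 0.1777]
eef_rot: [-180.0, 0.0, -83.6]
contact_force: [1.1, 1.7, 0.3]
gripper_width: 0.0879
```

Emit:
{"fn": "step_arm", "kwargs": {
  "increments": [
    {"tx":0,"ty":0,"tz":0,"ax":0,"ay":0,"az":0,"claw":1},
    {"tx":0,"ty":0,"tz":0,"ax":0,"ay":0,"az":0,"claw":1},
    {"tx":0,"ty":0,"tz":0,"ax":0,"ay":0,"az":0,"claw":1}
  ]
}}

```text
time_s: 12.35
tcp_pos: [0.4507, 0.2136, 0.1776]
eef_rot: [-180.0, 0.0, -83.6]
contact_force: [0.1, -0.4, -0.9]
gripper_width: 0.0878
```

```bash
python3 - <<'E'
from h import *
c=optics.capture("wrist");cv2.imwrite("pics/w3.png",c["image"])
c=optics.capture("top");np.save("top1.npy",c,allow_pickle=True);cv2.imwrite("pics/top1.png",c["image"])
print(r.get_state()["joints"].round(1))
E
```

```text
[ 47.9   7.3 -26.7   0.  -56.  -41.6]
```

View pics/w3.png

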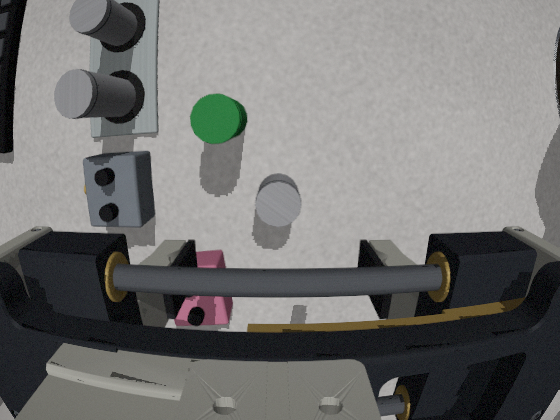

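View pics/top1.png

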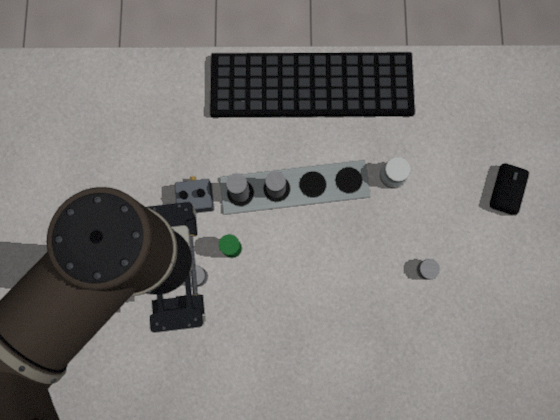

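Block_84 (237,186) and block_66 (274,183) stand on the first two pads. Block_48 is under the gripper at wrist (278,203), with the green block clear at (218,118). Next I grasp block_48.

Emit:
{"fn": "step_arm", "kwargs": {
  "increments": [
    {"tx":0,"ty":0,"tz":-45,"ax":0,"ay":0,"az":0,"claw":1},
    {"tx":0,"ty":0,"tz":-45,"ax":0,"ay":0,"az":0,"claw":1},
    {"tx":0,"ty":0,"tz":-45,"ax":0,"ay":0,"az":0,"claw":1},
    {"tx":0,"ty":0,"tz":-14,"ax":0,"ay":0,"az":0,"claw":1},
    {"tx":0,"ty":0,"tz":0,"ax":0,"ay":0,"az":0,"claw":1},
    {"tx":0,"ty":0,"tz":0,"ax":0,"ay":0,"az":0,"claw":1},
    {"tx":0,"ty":0,"tz":0,"ax":0,"ay":0,"az":0,"claw":-1},
    {"tx":0,"ty":0,"tz":0,"ax":0,"ay":0,"az":0,"claw":-1},
    {"tx":0,"ty":0,"tz":0,"ax":0,"ay":0,"az":0,"claw":-1},
    {"tx":0,"ty":0,"tz":0,"ax":0,"ay":0,"az":0,"claw":-1},
    {"tx":0,"ty":0,"tz":0,"ax":0,"ay":0,"az":0,"claw":-1},
    {"tx":0,"ty":0,"tz":0,"ax":0,"ay":0,"az":0,"claw":-1}
  ]
}}

```text
time_s: 13.65
tcp_pos: [0.4503, 0.2138, 0.0288]
eef_rot: [-180.0, 0.0, -83.6]
contact_force: [-0.7, -0.5, -0.3]
gripper_width: 0.0452
```

Emit:
{"fn": "step_arm", "kwargs": {
  "increments": [
    {"tx":0,"ty":0,"tz":0,"ax":0,"ay":0,"az":0,"claw":-1},
    {"tx":0,"ty":0,"tz":0,"ax":0,"ay":0,"az":0,"claw":-1}
  ]
}}

```text
time_s: 13.85
tcp_pos: [0.4503, 0.2138, 0.0286]
eef_rot: [180.0, -0.0, -83.6]
contact_force: [-1.3, -0.1, 1.9]
gripper_width: 0.0395
```

```bash
python3 - <<'E'
from h import *
P=pts(np.load("top1.npy",allow_pickle=True).item())
for u,v,h in((237,186,.093),(274,183,.075)):
    q=P[v-20:v+21,u-20:u+21].reshape(-1,3);a=q[abs(q[:,2]-h)<.004];print(len(a),a.mean(0).round(4),np.ptp(a,axis=0).round(4))
E
```

```text
318 [0.6198 0.1311 0.0926] [0.0386 0.0364 0.0076]
303 [0.6282 0.0574 0.0748] [0.0383 0.0369 0.0075]
```

Both placed blocks are within 1 mm of their pad centres. Block_48 goes to P3.

Emit:
{"fn": "step_arm", "kwargs": {
  "increments": [
    {"tx":0,"ty":0,"tz":20,"ax":0,"ay":0,"az":0,"claw":-1},
    {"tx":0,"ty":0,"tz":45,"ax":0,"ay":0,"az":0,"claw":-1},
    {"tx":0,"ty":0,"tz":45,"ax":0,"ay":0,"az":0,"claw":-1},
    {"tx":12,"ty":-14.6,"tz":0,"ax":0,"ay":0,"az":0,"claw":-1},
    {"tx":26,"ty":-32,"tz":0,"ax":0,"ay":0,"az":0,"claw":-1},
    {"tx":26,"ty":-32,"tz":0,"ax":0,"ay":0,"az":0,"claw":-1},
    {"tx":26,"ty":-32,"tz":0,"ax":0,"ay":0,"az":0,"claw":-1},
    {"tx":26,"ty":-32,"tz":0,"ax":0,"ay":0,"az":0,"claw":-1},
    {"tx":26,"ty":-32,"tz":0,"ax":0,"ay":0,"az":0,"claw":-1},
    {"tx":26,"ty":-32,"tz":0,"ax":0,"ay":0,"az":0,"claw":-1},
    {"tx":20,"ty":-25,"tz":0,"ax":0,"ay":0,"az":0,"claw":-1},
    {"tx":0,"ty":0,"tz":0,"ax":0,"ay":0,"az":0,"claw":-1}
  ]
}}

```text
time_s: 15.05
tcp_pos: [0.6398, -0.021, 0.1373]
eef_rot: [179.9, -0.0, -83.8]
contact_force: [-0.6, 0.9, -1.9]
gripper_width: 0.0397
```

Emit:
{"fn": "step_arm", "kwargs": {
  "increments": [
    {"tx":0,"ty":0,"tz":-45,"ax":0,"ay":0,"az":0,"claw":-1},
    {"tx":0,"ty":0,"tz":-35,"ax":0,"ay":0,"az":0,"claw":-1},
    {"tx":0,"ty":0,"tz":-15,"ax":0,"ay":0,"az":0,"claw":-1},
    {"tx":0,"ty":0,"tz":0,"ax":0,"ay":0,"az":0,"claw":-1},
    {"tx":0,"ty":0,"tz":0,"ax":0,"ay":0,"az":0,"claw":-1},
    {"tx":0,"ty":0,"tz":0,"ax":0,"ay":0,"az":0,"claw":-1}
  ]
}}

```text
time_s: 15.65
tcp_pos: [0.6391, -0.0175, 0.0449]
eef_rot: [-179.9, 0.0, -83.5]
contact_force: [-0.8, 0.4, -1.8]
gripper_width: 0.0392
```

Emit:
{"fn": "step_arm", "kwargs": {
  "increments": [
    {"tx":0,"ty":0,"tz":-5,"ax":0,"ay":0,"az":0,"claw":-1},
    {"tx":0,"ty":0,"tz":-1,"ax":0,"ay":0,"az":0,"claw":-1},
    {"tx":0,"ty":0,"tz":0,"ax":0,"ay":0,"az":0,"claw":-1},
    {"tx":0,"ty":0,"tz":-1,"ax":0,"ay":0,"az":0,"claw":-1},
    {"tx":0,"ty":0,"tz":0,"ax":0,"ay":0,"az":0,"claw":-1},
    {"tx":0,"ty":0,"tz":0,"ax":0,"ay":0,"az":0,"claw":-1}
  ]
}}

```text
time_s: 16.25
tcp_pos: [0.6384, -0.0179, 0.0377]
eef_rot: [-180.0, -0.0, -83.6]
contact_force: [-2.9, 1.7, 6.0]
gripper_width: 0.0399
```

Emit:
{"fn": "step_arm", "kwargs": {
  "increments": [
    {"tx":0,"ty":0,"tz":0,"ax":0,"ay":0,"az":0,"claw":1},
    {"tx":0,"ty":0,"tz":0,"ax":0,"ay":0,"az":0,"claw":1},
    {"tx":0,"ty":0,"tz":0,"ax":0,"ay":0,"az":0,"claw":1},
    {"tx":0,"ty":0,"tz":0,"ax":0,"ay":0,"az":0,"claw":1},
    {"tx":0,"ty":0,"tz":30,"ax":0,"ay":0,"az":0,"claw":1},
    {"tx":0,"ty":0,"tz":50,"ax":0,"ay":0,"az":0,"claw":1},
    {"tx":0,"ty":0,"tz":50,"ax":0,"ay":0,"az":0,"claw":1},
    {"tx":-25.2,"ty":-32.4,"tz":0,"ax":0,"ay":0,"az":0,"claw":1},
    {"tx":-25.2,"ty":-32.4,"tz":0,"ax":0,"ay":0,"az":0,"claw":1},
    {"tx":-25.2,"ty":-32.4,"tz":0,"ax":0,"ay":0,"az":0,"claw":1},
    {"tx":-25.2,"ty":-32.4,"tz":0,"ax":0,"ay":0,"az":0,"claw":1},
    {"tx":-25.2,"ty":-32.4,"tz":0,"ax":0,"ay":0,"az":0,"claw":1}
  ]
}}

```text
time_s: 17.45
tcp_pos: [0.5112, -0.1809, 0.1667]
eef_rot: [-180.0, -0.0, -83.6]
contact_force: [0.3, -1.3, 0.5]
gripper_width: 0.0879
```

Emit:
{"fn": "step_arm", "kwargs": {
  "increments": [
    {"tx":-25.2,"ty":-32.4,"tz":0,"ax":0,"ay":0,"az":0,"claw":1},
    {"tx":-25.2,"ty":-32.4,"tz":0,"ax":0,"ay":0,"az":0,"claw":1},
    {"tx":0,"ty":0,"tz":-45,"ax":0,"ay":0,"az":0,"claw":1},
    {"tx":0,"ty":0,"tz":0,"ax":0,"ay":0,"az":0,"claw":1},
    {"tx":0,"ty":0,"tz":0,"ax":0,"ay":0,"az":0,"claw":1}
  ]
}}

```text
time_s: 17.95
tcp_pos: [0.4617, -0.2447, 0.1217]
eef_rot: [179.9, 0.0, -83.6]
contact_force: [-0.0, -0.5, 1.4]
gripper_width: 0.088
```

```bash
python3 - <<'E'
from h import *
c=optics.capture("wrist");cv2.imwrite("pics/w4.png",c["image"])
E
```

```text
(no output)
```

View pics/w4.png

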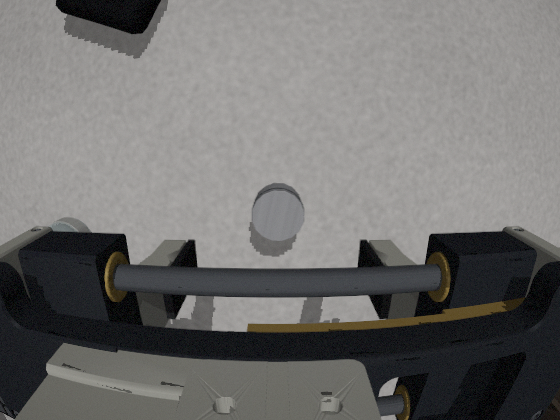

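Block_30 is centred between the jaws at (278,213), and the jar is well to the side at (70,230). Descending to tip height 4–5 mm.

Emit:
{"fn": "step_arm", "kwargs": {
  "increments": [
    {"tx":0,"ty":0,"tz":-45,"ax":0,"ay":0,"az":0,"claw":1},
    {"tx":0,"ty":0,"tz":-35,"ax":0,"ay":0,"az":0,"claw":1},
    {"tx":0,"ty":0,"tz":-15,"ax":0,"ay":0,"az":0,"claw":1},
    {"tx":0,"ty":0,"tz":-3,"ax":0,"ay":0,"az":0,"claw":1},
    {"tx":0,"ty":0,"tz":0,"ax":0,"ay":0,"az":0,"claw":1},
    {"tx":0,"ty":0,"tz":0,"ax":0,"ay":0,"az":0,"claw":-1},
    {"tx":0,"ty":0,"tz":0,"ax":0,"ay":0,"az":0,"claw":-1},
    {"tx":0,"ty":0,"tz":0,"ax":0,"ay":0,"az":0,"claw":-1},
    {"tx":0,"ty":0,"tz":0,"ax":0,"ay":0,"az":0,"claw":-1},
    {"tx":0,"ty":0,"tz":0,"ax":0,"ay":0,"az":0,"claw":-1},
    {"tx":0,"ty":0,"tz":0,"ax":0,"ay":0,"az":0,"claw":-1},
    {"tx":0,"ty":0,"tz":0,"ax":0,"ay":0,"az":0,"claw":-1}
  ]
}}

```text
time_s: 19.2
tcp_pos: [0.4618, -0.2447, 0.0236]
eef_rot: [180.0, 0.0, -83.6]
contact_force: [-1.3, 0.9, 2.1]
gripper_width: 0.0394
```

Emit:
{"fn": "step_arm", "kwargs": {
  "increments": [
    {"tx":0,"ty":0,"tz":0,"ax":0,"ay":0,"az":0,"claw":-1},
    {"tx":0,"ty":0,"tz":0,"ax":0,"ay":0,"az":0,"claw":-1}
  ]
}}

```text
time_s: 19.4
tcp_pos: [0.4618, -0.2447, 0.0236]
eef_rot: [180.0, 0.0, -83.6]
contact_force: [-0.2, -0.0, 1.9]
gripper_width: 0.0396
```

Emit:
{"fn": "step_arm", "kwargs": {
  "increments": [
    {"tx":0,"ty":0,"tz":20,"ax":0,"ay":0,"az":0,"claw":-1},
    {"tx":0,"ty":0,"tz":45,"ax":0,"ay":0,"az":0,"claw":-1},
    {"tx":0,"ty":0,"tz":35,"ax":0,"ay":0,"az":0,"claw":-1},
    {"tx":15.2,"ty":11.8,"tz":0,"ax":0,"ay":0,"az":0,"claw":-1},
    {"tx":30,"ty":25,"tz":0,"ax":0,"ay":0,"az":0,"claw":-1},
    {"tx":30,"ty":25,"tz":0,"ax":0,"ay":0,"az":0,"claw":-1},
    {"tx":30,"ty":25,"tz":0,"ax":0,"ay":0,"az":0,"claw":-1},
    {"tx":30,"ty":25,"tz":0,"ax":0,"ay":0,"az":0,"claw":-1},
    {"tx":30,"ty":25,"tz":0,"ax":0,"ay":0,"az":0,"claw":-1},
    {"tx":20,"ty":15,"tz":0,"ax":0,"ay":0,"az":0,"claw":-1},
    {"tx":0,"ty":0,"tz":0,"ax":0,"ay":0,"az":0,"claw":-1},
    {"tx":0,"ty":0,"tz":0,"ax":0,"ay":0,"az":0,"claw":-1}
  ]
}}

```text
time_s: 20.6
tcp_pos: [0.6467, -0.0923, 0.122]
eef_rot: [179.9, 0.0, -83.5]
contact_force: [-0.5, -0.1, -0.2]
gripper_width: 0.0399
```

Emit:
{"fn": "step_arm", "kwargs": {
  "increments": [
    {"tx":0,"ty":0,"tz":-45,"ax":0,"ay":0,"az":0,"claw":-1},
    {"tx":0,"ty":0,"tz":-30,"ax":0,"ay":0,"az":0,"claw":-1},
    {"tx":0,"ty":0,"tz":-12,"ax":0,"ay":0,"az":0,"claw":-1},
    {"tx":0,"ty":0,"tz":0,"ax":0,"ay":0,"az":0,"claw":-1},
    {"tx":0,"ty":0,"tz":0,"ax":0,"ay":0,"az":0,"claw":-1},
    {"tx":0,"ty":0,"tz":0,"ax":0,"ay":0,"az":0,"claw":-1}
  ]
}}

```text
time_s: 21.2
tcp_pos: [0.6482, -0.093, 0.0384]
eef_rot: [-179.8, -0.0, -83.6]
contact_force: [0.6, 0.2, -0.4]
gripper_width: 0.0393
```

Emit:
{"fn": "step_arm", "kwargs": {
  "increments": [
    {"tx":0,"ty":0,"tz":-3,"ax":0,"ay":0,"az":0,"claw":-1},
    {"tx":0,"ty":0,"tz":-1,"ax":0,"ay":0,"az":0,"claw":-1},
    {"tx":0,"ty":0,"tz":0,"ax":0,"ay":0,"az":0,"claw":-1},
    {"tx":0,"ty":0,"tz":-1,"ax":0,"ay":0,"az":0,"claw":-1},
    {"tx":0,"ty":0,"tz":0,"ax":0,"ay":0,"az":0,"claw":-1},
    {"tx":0,"ty":0,"tz":0,"ax":0,"ay":0,"az":0,"claw":-1}
  ]
}}

```text
time_s: 21.8
tcp_pos: [0.6473, -0.0929, 0.0324]
eef_rot: [-180.0, -0.0, -83.6]
contact_force: [-1.0, 1.3, 5.1]
gripper_width: 0.0395
```

Emit:
{"fn": "step_arm", "kwargs": {
  "increments": [
    {"tx":0,"ty":0,"tz":0,"ax":0,"ay":0,"az":0,"claw":1},
    {"tx":0,"ty":0,"tz":0,"ax":0,"ay":0,"az":0,"claw":1},
    {"tx":0,"ty":0,"tz":0,"ax":0,"ay":0,"az":0,"claw":1},
    {"tx":0,"ty":0,"tz":0,"ax":0,"ay":0,"az":0,"claw":1},
    {"tx":0,"ty":0,"tz":20,"ax":0,"ay":0,"az":0,"claw":1},
    {"tx":0,"ty":0,"tz":45,"ax":0,"ay":0,"az":0,"claw":1},
    {"tx":0,"ty":0,"tz":45,"ax":0,"ay":0,"az":0,"claw":1},
    {"tx":0,"ty":0,"tz":45,"ax":0,"ay":0,"az":0,"claw":1},
    {"tx":-30,"ty":-35,"tz":0,"ax":0,"ay":0,"az":0,"claw":1},
    {"tx":-30,"ty":-35,"tz":0,"ax":0,"ay":0,"az":0,"claw":1},
    {"tx":-30,"ty":-35,"tz":0,"ax":0,"ay":0,"az":0,"claw":1},
    {"tx":-30,"ty":-35,"tz":0,"ax":0,"ay":0,"az":0,"claw":1}
  ]
}}

```text
time_s: 23.0
tcp_pos: [0.5258, -0.2338, 0.1867]
eef_rot: [-180.0, -0.0, -83.5]
contact_force: [-0.1, -0.5, -0.0]
gripper_width: 0.0878
```

Emit:
{"fn": "step_arm", "kwargs": {
  "increments": [
    {"tx":-25,"ty":-40,"tz":0,"ax":0,"ay":0,"az":0,"claw":1},
    {"tx":-20,"ty":-40,"tz":0,"ax":0,"ay":0,"az":0,"claw":1},
    {"tx":0,"ty":-40,"tz":0,"ax":0,"ay":0,"az":0,"claw":1},
    {"tx":0,"ty":-30,"tz":0,"ax":0,"ay":0,"az":0,"claw":1},
    {"tx":0,"ty":0,"tz":0,"ax":0,"ay":0,"az":0,"claw":1},
    {"tx":0,"ty":0,"tz":0,"ax":0,"ay":0,"az":0,"claw":1}
  ]
}}

```text
time_s: 23.6
tcp_pos: [0.4816, -0.3834, 0.186]
eef_rot: [180.0, 0.0, -83.7]
contact_force: [0.4, -0.7, 0.2]
gripper_width: 0.0874
```

```bash
python3 - <<'E'
from h import *
c=optics.capture("top");P=pts(c);cv2.imwrite("pics/top2.png",c["image"]);cv2.imwrite("pics/s2.png",optics.capture("side")["image"])
for X,h in(((.6206,.1318),.093),((.6291,.0572),.075),((.6374,-.0173),.057),((.6459,-.0917),.039),((.6555,-.1846),.0545)):
    a=P[(abs(P[...,2]-h)<.004)&(np.hypot(P[...,0]-X[0],P[...,1]-X[1])<.04)]
    print(len(a),a.mean(0).round(4),np.ptp(a,axis=0).round(4),"off mm",((a.mean(0)[:2]-X)*1000).round(1) if len(a) else 0)
E
```

```text
325 [0.6197 0.131  0.0926] [0.0391 0.0381 0.0079] off mm [-0.9 -0.8]
307 [0.6283 0.0575 0.0748] [0.0397 0.0368 0.0078] off mm [-0.8  0.3]
303 [ 0.6369 -0.0164  0.0567] [0.039  0.0375 0.0078] off mm [-0.5  0.9]
289 [ 0.6461 -0.0927  0.0387] [0.0382 0.0384 0.0079] off mm [ 0.2 -1. ]
461 [ 0.6553 -0.1843  0.0545] [0.049  0.0499 0.0079] off mm [-0.2  0.3]
```

View pics/top2.png

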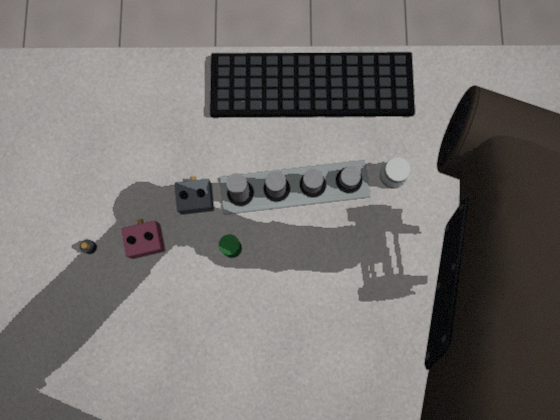

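View pics/s2.png

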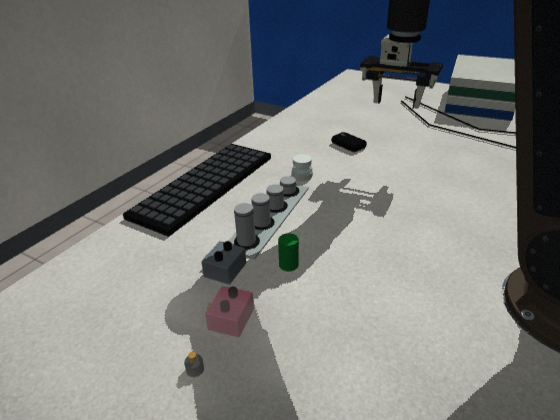

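The final views show all four blocks upright on their pads, in falling order from the grey box (side view (245,225) to (288,186)). The jar, the green block and the pink box have not moved.

```bash
python3 -c "
from plant import r; print(r.close_job())"
```

```text
the job is handed in; nothing more can be done
None
```

The four blocks stand upright on the four pads, with block_84 next to the grey switch box, then block_66, block_48 and block_30 by the jar. I handed the job in after about 24 s of robot time.

- **Placing:** in the last top view, each block's centre is within about 1.2 mm of its pad centre, and each top is at the expected height (93, 75, 57 and 39 mm).
- **Bystanders:** the jar's position matches its first measurement to within 0.4 mm. The green block and pink box look untouched, and the arm was clear of everything with the gripper open.
- **Disagreements:** the wrist and top cameras differed by about 2 mm in y. I got round this by taking each block-to-pad distance from a single camera. My first two move calls were refused because rows lacked fields, and nothing moved. No check failed.

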